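# Open the dust box to the set inspection angle

## Robot

A 6-joint arm with a two-finger parallel gripper is mounted at the origin on the work surface. World frame = base frame: x ahead of the robot, y to its left, z up, the work surface at z = 0. Lengths are in m, angles in rad, forces in N, time in s.
With the tool pointing down it reaches from about 0.375 to 0.975 m from the base axis. Payload 3.8 kg.
Tool frame: the origin (TCP) lies midway between the tips of the shut fingers; the grasp point (between the pads) lies 19 mm behind it; x points along the fingers, y is the direction in which the jaws open and shut, and the axes are right-handed (so a half turn about x gives the same grasp; the last joint's range is limited). The gripper opens to 85 mm and grips with 20 to 120 N. Pads are 22 mm wide; open, the fingers measure 114 mm over their backs; the gripper's body (76 mm by 85 mm) begins 54 mm behind the grasp point. The pads swing forward as they close: fully open they stand 13 mm farther back than shut.
Start: joints at [1.084, 0.264, 1.604, -0, 1.274, -0.037], TCP at [0.293, 0.608, 0.231] pointing down, gripper open.
Joint ranges: [-2.63, 2.63], [-0.94, 2.18], [0.31, 2.57], [-1.31, 4.45], [0, 2.66], [-2.55, 2.55]. Speed limits (rad/s): [2.57, 2.57, 3.14, 3.14, 3.14, 3.14].

## Interface

Orientations are given as a rotation vector (axis times angle).
In Python, from workcell import read_state, read_camera, get_calibration, finish_job gives the robot as it stands. The module is installed in compiled form; this text tells all that it offers.
- The arm moves only by the shell command python3 -m creep 'ROWS' [FORCE]. ROWS is JSON, a list of rows, each a list of 3 entries, a list of its own where there are three numbers: the closure in counts, from 0 (fully open) to 255 (shut), then the shift along the world's x, y, z in mm, then the turn about the world's z in rad. In form: [[hand, [tx, ty, tz], spin], ...]. A call has exactly 8 rows; each row shifts and turns the commanded pose from where the row before left it; what a row does not reach is not made up. A row lasts 1/12 s, in which the tool goes at most 41.7 mm and 7.16 degrees, less where a joint would pass 70% of its speed; a pose out of reach is approached as far as the arm can. A call is refused whole if a number of a shift passes 41.7 or a number of a turn 0.125, either way. A call with a gripper value outside its range is refused whole. The fingers move at their own pace and stop on an object; FORCE is the grip in N (left out, the last holds). Time passes only in rows, so rows that do not move let the fingers close, or fill a call up. It gives the time, the measured TCP pose, the force and the opening at its end, in the units of the state.
- read_state(): the state, without advancing time (a new reading comes with each control period).
- read_camera(name): name is "scene" or "top" or "wrist"; returns (picture, depth): 384x512x3 uint8, blue, green, red; 384x512 float32, m along the optical axis (not along the pixel's ray), 0 where there is no reading.
- get_calibration(name): a dict with "K" (3x3 intrinsics, pixels), "eye" and "orientation" of the camera in the world. Camera axes: x right, y down, z forward; pixel columns grow to the right and rows downward; lengths in m; the calibration is good to about 2 mm. A picture is of the moment at which its call begins: read the wrist's pose just before it. get_calibration takes no time and is no camera call; for the wrist camera it gives the pose at the moment of the call.
- finish_job(): hands the job in, once; it reports no verdict.
The state is a dict: "time": time; "q": joint angles; "joint_vel": joint speeds; "joint_torque": joint torques, N m; "tool_pos": TCP position; "tcp_rot": TCP orientation; "wrist_force": force on the tool from outside, world axes, zero at the start; "torque": the same for the moment, N m; "width": opening from 0.0 (shut) to 1.0 (fully open).
Only numpy, scipy, OpenCV 4.12 (cv2) and the standard library are available. Lean on these libraries where they do the work, as an engineer would, in place of code of your own. Each camera call takes 0.05 s, during which the arm holds its last target.

## Task

On the stone carver's bench, first click the extraction selector round to its red-marked position, with the hatch of the dust box still shut. Then take the hatch by its bar handle, swing it up until it lines up with the red setting arm at its side, and finish while still holding it there, still, for the inspection: nothing else keeps it up. Do not shift the setting arm or disturb the other things on the bench.

Things in the scene. Friction and masses are not known exactly. Their poses are not given: they have to be found in the camera images.
- selector (a joint): grey bar knob on the grey selector box (box 120 x 120 mm, 50 mm high): its angle in rad, growing clockwise seen from above. Four sprung click positions at 0, 0.6, 1.2 and 1.8; the third, 1.2, has the large red dot, the others small white dots; the dots lie 42 mm from the knob's axis on a black disc. It starts near the first or second click. The knob snaps to the nearest click when let go (about 0.07 N m to pass from one click to the next).
- selector_grip (a point): point on the knob's vertical axis at the height to grip, 86 mm above the table, inside the upright grip bar (44 mm long, 14 mm thick, top 10 mm above this point, bar's foot 22 mm below it; under the bar a disc of 24 mm radius and 8 mm high). It turns with the knob: its x axis lies along the bar, the white pointer line is at its -x end, z is up
- hatch (a joint): angle in rad of the white-framed clear hatch on top of the grey dust box: 0 shut (level), growing as its near edge swings up, stop at 1.25. It is hinged on the box's far rim; it falls shut if let go. Mass about 0.3 to 0.55 kg
- hatch_hinge (a point): middle of the hatch's hinge axis, 104 mm above the table; turns with the hatch. The axis is this frame's y; in this frame the hatch reaches 220 mm to -x and 140 mm either way in y, 8 mm thick, centred on z = 0; z is the hatch's upper side. With the hatch shut, -x points from the hinge to the near edge, on the robot's side. The box below is 220 x 280 mm and 100 mm high
- hatch_handle (a point): middle of the steel bar handle on the hatch: a round bar 12 mm thick and 120 mm long along y, held by a 10 mm post at each end; it stands 40 mm above the middle of the hatch's thickness (30 mm free under it) and 190 mm from the hinge axis: at (-190, 0, 40) mm in the frame of hatch_hinge. Frame parallel to the hatch's
- hatch_edge (a point): point on the hatch's near edge, 220 mm from the hinge axis (at (-220, 130, 0) mm in the frame of hatch_hinge), next to the setting arm. Frame parallel to the hatch's
- setting_arm (a joint): angle in rad of the red setting arm, on the same hinge axis and counted the same way as the hatch: the hatch is lined up when its angle equals this one. Stiff; set somewhere from 0.5 to 0.95
- setting_tip (a point): free tip of the red setting arm (a flat red bar 14 mm wide and 220 mm long with a 24 mm wide end), which stands beside the hatch's +y edge in front of a metal arc with white ticks; the tip is 220 mm from the hinge axis, at y = 172 mm in the frame of hatch_hinge. Its x runs along the arm towards the hinge. The arc and the arm are the tallest things within reach: up to 275 and 290 mm above the table
- stone_blank: bystander, to be left alone: round cream soapstone blank, 52 mm across, 35 mm high; origin at the centre of its underside as built
- wax_jar: bystander, to be left alone: amber jar with black cap, 56 mm across, 60 mm high; origin at the centre of its underside as built
- dust_brush: bystander, to be left alone: bench brush lying flat; origin at the centre of its underside as built
- scriber: bystander, to be left alone: screwdriver-shaped scriber lying flat; origin at the centre of its underside as built
- bench_block: bystander, to be left alone: dark wooden block 120 x 80 x 40 mm; origin at the centre of its underside as built
- bead_bowl: bystander, to be left alone: white ceramic bowl, 100 mm across, 40 mm high; origin at the centre of its underside as built
Mind the look-alikes: they are no part of the job. Leave any green or yellow look-alike of the part that bears selector alone.

How it is judged:
On the way:
1. the selector stands at its red-marked click (1.2 rad, within 0.15) with the hatch still shut (under 0.06 rad) (value of joint selector between 1.05 and 1.35 rad and value of joint hatch below 0.06 rad), for 0.2 s.
At the end, for the whole second after the job is handed in: the selector is at its red-marked click (within 0.15 rad); the hatch's near edge is level with the red arm's tip within 13 mm measured square to the hatch (about 0.06 rad), at rest, and carried by the robot's fingers (contact force above 0.5 N), with no bystander propping it (value of joint selector between 1.05 and 1.35 rad and z of setting_tip in the frame of hatch_edge between -0.013 and 0.013 m and velocity of joint hatch between -0.05 and 0.05 rad/s and contact force between the fingers and hatch above 0.5 N and contact force between hatch and stone_blank below 0.1 N and contact force between hatch and wax_jar below 0.1 N and contact force between hatch and dust_brush below 0.1 N and contact force between hatch and scriber below 0.1 N and contact force between hatch and bench_block below 0.1 N and contact force between hatch and bead_bowl below 0.1 N); the arm keeps its last pose, push and grip.
It fails at once if the hatch is opened (past 0.12 rad) while the selector is off its red-marked click (by more than 0.25 rad) (value of joint hatch above 0.12 rad and not (value of joint selector between 0.95 and 1.45 rad)).
It fails at once if the setting arm is shifted (its tip by more than 8 mm) (distance of setting_tip from where it was at the start of the episode above 0.008 m).
It fails at once if a bystander is shifted by more than 30 mm (distance of any of stone_blank, wax_jar, dust_brush, scriber, bench_block, bead_bowl from where it was at the start of the episode above 0.03 m).
It also fails if it takes over 54 s, if anything falls off the work surface, if the arm or the gripper's body presses on something with over 40 N, if the wrist force passes 120 N, or if a joint passes its speed limit or range.

## Working session

There is one attempt and no reset: what is moved stays moved. The work goes in short steps, Python scripts to look and compute and a shell command to move; the robot and the scene stay as the last step left them, time stands still between calls to the robot, and variables do not carry over. Pictures are saved under pics/ and viewed, and the job is handed in when it is done.

```bash
mkdir -p pics
python3 - <<'E'
from workcell import *
import cv2
s=read_state();print(s)
for n in ("scene","top"):
    c=get_calibration(n);print(n,c)
    im,d=read_camera(n);cv2.imwrite(f"pics/{n}0.png",im)
    import numpy as np;np.save(f"{n}0.npy",d)
E
```

```text
{'time': 0.0, 'q': array([ 1.08408142e+00,  2.64766681e-01,  1.60540054e+00, -1.59273476e-05,
        1.27370611e+00, -3.69042110e-02]), 'joint_vel': array([-0.00046401, -0.00060544, -0.00135236, -0.00162255, -0.00049774,
       -0.00094925]), 'joint_torque': array([ 3.93174778e-04, -5.15101647e+01, -3.67311394e+01, -2.00368372e-04,
        1.27801899e-02, -2.23506180e-05]), 'tool_pos': array([0.29314594, 0.60719213, 0.22993859]), 'tcp_rot': array([ 0.35101931,  1.54243924, -0.35451022]), 'wrist_force': array([-0.03014399,  0.08151569,  0.49439405]), 'torque': array([-0.01315907, -0.03618528,  0.01487117]), 'width': 0.9983290473857002}
scene {'K': array([[391.5668962 ,   0.        , 255.30684435],
       [  0.        , 391.5668962 , 190.83228437],
       [  0.        ,   0.        ,   1.        ]]), 'eye': array([ 1.16596929, -0.45194574,  1.08849948]), 'orientation': array([-2.2188085 , -1.05024445,  0.41045275])}
top {'K': array([[467.82615403,   0.        , 253.03307776],
       [  0.        , 467.82615403, 191.5063808 ],
       [  0.        ,   0.        ,   1.        ]]), 'eye': array([0.27191834, 0.08384684, 1.75267706]), 'orientation': array([-2.19600079,  2.13269062, -0.15183605])}
```

View pics/scene0.png

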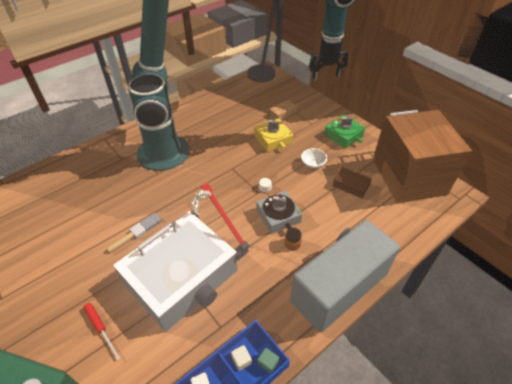

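View pics/top0.png

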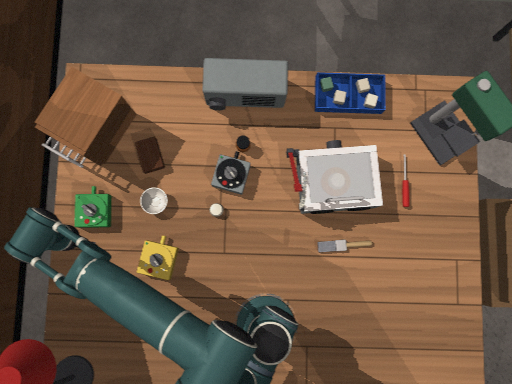

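```bash
cat > h.py <<'E'
import numpy as np,cv2
from workcell import *
from scipy.spatial.transform import Rotation as R
def back(n,u,v,d,c=None):
    c=c or get_calibration(n);K=c['K']
    p=np.array([(u-K[0,2])/K[0,0]*d,(v-K[1,2])/K[1,1]*d,d])
    return R.from_rotvec(c['orientation']).apply(p)+c['eye']
def atz(n,u,v,z,c=None):
    c=c or get_calibration(n)
    a=back(n,u,v,1.,c);e=np.array(c['eye']);r=a-e
    return e+r*(z-e[2])/r[2]
def proj(n,P,c=None):
    c=c or get_calibration(n)
    p=R.from_rotvec(c['orientation']).inv().apply(np.atleast_2d(P)-c['eye']);q=p@c['K'].T
    return q[:,:2]/q[:,2:]
def crop(im,x0,y0,x1,y1,s,f): cv2.imwrite(f,cv2.resize(im[y0:y1,x0:x1],None,fx=s,fy=s,interpolation=cv2.INTER_CUBIC))
E
python3 - <<'E'
from h import *
im=cv2.imread('pics/top0.png');crop(im,205,125,275,225,6,'pics/t_sel.png');crop(im,270,130,400,230,6,'pics/t_hat.png')
im=cv2.imread('pics/scene0.png');crop(im,100,170,310,330,3.8,'pics/s_both.png')
E
```

```text
(no output)
```

View pics/t_sel.png

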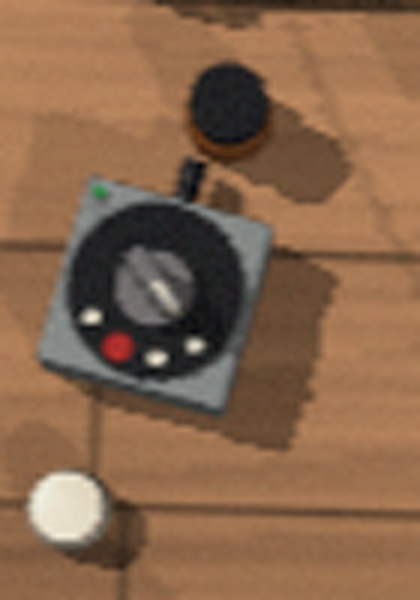

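View pics/t_hat.png

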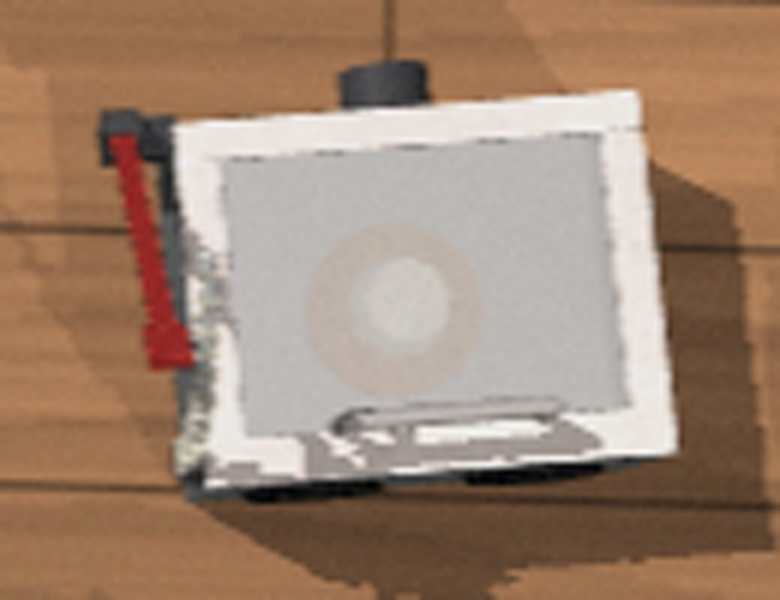

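View pics/s_both.png

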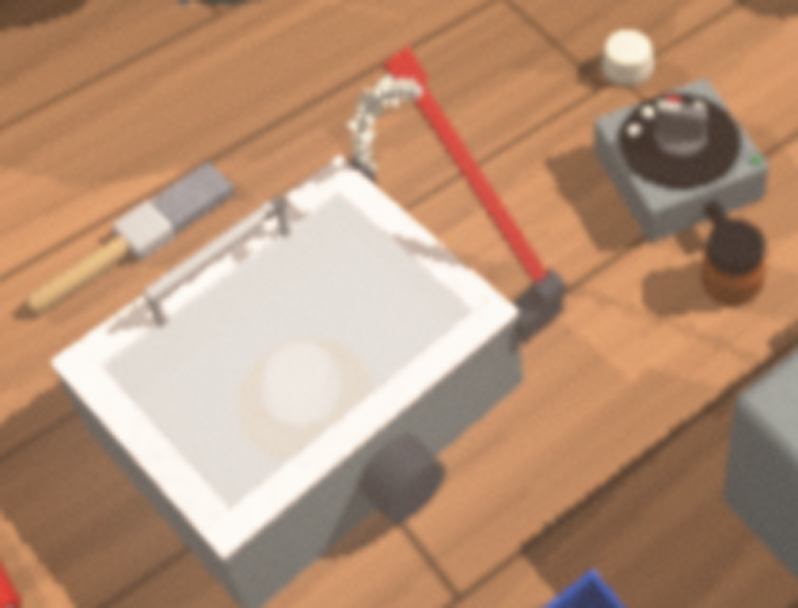

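Run:
```python
from h import *
f=lambda x,y:(205+x/6-.5+.08,125+y/6-.5+.08)
for nm,p in dict(disc=(157,290),d0=(196,345),d1=(156,357),red=(118,346),d3=(92,316)).items(): print(nm,atz('top',*f(*p),.052).round(4))
for nm,p in dict(ptr0=(150,285),ptr1=(175,305)).items(): print(nm,atz('top',*f(*p),.096).round(4))
g=lambda x,y:(270+x/6-.42,130+y/6-.42)
for nm,p in dict(FL=(175,122),FR=(638,92),NR=(678,452),NL=(190,490)).items(): print(nm,atz('top',*g(*p),.108).round(4))
for nm,p in dict(h0=(345,420),h1=(560,408)).items(): print(nm,atz('top',*g(*p),.15).round(4))
d=np.load('top0.npy')
for p in [(125,145),(150,240),(168,330),(175,350)]:
    u,v=g(*p);print(back('top',u,v,float(d[round(v),round(u)])).round(4))
c=get_calibration('wrist');s=read_state();print(c,s['tool_pos'],R.from_rotvec(s['tcp_rot']).as_matrix().round(3))
Rt=R.from_rotvec(s['tcp_rot']);print(Rt.inv().apply(c['eye']-s['tool_pos']),(Rt.inv()*R.from_rotvec(c['orientation'])).as_matrix().round(3))
for nm,w in dict(jar=(243,143),blank=(217,210)).items(): print(nm,atz('top',*w,.05))
```

```text
disc [0.5512 0.1438 0.052 ]
d0 [0.5179 0.1188 0.052 ]
d1 [0.5097 0.143  0.052 ]
red [0.5158 0.1664 0.052 ]
d3 [0.5338 0.183  0.052 ]
ptr0 [0.5469 0.1465 0.096 ]
ptr1 [0.5352 0.1312 0.096 ]
FL [ 0.6331 -0.0991  0.108 ]
FR [ 0.6604 -0.3774  0.108 ]
NR [ 0.4438 -0.4002  0.108 ]
NL [ 0.4127 -0.1115  0.108 ]
h0 [ 0.4522 -0.1953  0.15  ]
h1 [ 0.4629 -0.3196  0.15  ]
[ 0.6155 -0.0682  0.1208]
[ 0.5476 -0.0774  0.185 ]
[ 0.4885 -0.0825  0.24  ]
[ 0.4758 -0.085   0.2532]
{'K': array([[323.87655661,   0.        , 252.32128301],
       [  0.        , 323.87655661, 192.77963086],
       [  0.        ,   0.        ,   1.        ]]), 'eye': array([0.21962625, 0.64402763, 0.37276699]), 'orientation': array([2.41793044, 1.51839574, 0.24770205])} [0.29315528 0.60727887 0.23006103] [[-0.001  0.435  0.901]
 [-0.002  0.901 -0.435]
 [-1.    -0.002 -0.   ]]
[-0.14270243  0.00083316 -0.08220281] [[-0.001 -0.32   0.948]
 [ 1.    -0.     0.001]
 [-0.     0.948  0.32 ]]
jar [0.66540305 0.10224075 0.05      ]
blank [0.41311621 0.18926856 0.05      ]
```

```bash
python3 -m creep '[[0,[20,-36,0],0.1],[0,[20,-36,0],0.1],[0,[20,-36,0],0.1],[0,[20,-36,0],0.1],[0,[20,-36,0],0.1],[0,[20,-36,0],0.1],[0,[20,-36,0],0.1],[0,[20,-36,0],0.1]]' 40
python3 -m creep '[[0,[20,-36,0],0.1],[0,[20,-36,0],0.1],[0,[20,-36,0],0.1],[0,[20,-36,0],0],[0,[18,-31,0],0],[0,[0,0,0],0],[0,[0,0,0],0],[0,[0,0,0],0]]'
python3 - <<'E'
from h import *
c=get_calibration('wrist');im,d=read_camera('wrist');cv2.imwrite('pics/w1.png',im);np.save('w1.npy',d);import pickle;pickle.dump(c,open('w1.pkl','wb'));print(read_state())
E
```

```text
time: 0.77
tool_pos: [0.4537, 0.3178, 0.2309]
tcp_rot: [-0.279, 1.553, 0.279]
wrist_force: [0.9, 0.3, -0.4]
width: 1.001
time: 1.43
tool_pos: [0.551, 0.1448, 0.2307]
tcp_rot: [-0.508, 1.512, 0.509]
wrist_force: [-0.1, 1.2, 0.2]
width: 1.0
{'time': 1.4833, 'q': array([ 2.14154143e-01,  6.66283606e-02,  1.83297090e+00,  5.27542216e-04,
        1.24305548e+00, -2.00733960e+00]), 'joint_vel': array([ 0.01839205, -0.00609571, -0.00073501, -0.00242645, -0.0020742 ,
       -0.00131249]), 'joint_torque': array([-8.20905827e-01, -4.00180578e+01, -3.65071106e+01, -5.57612884e-02,
       -1.02775238e-02,  2.13606560e-03]), 'tool_pos': array([0.55080583, 0.14545413, 0.23080736]), 'tcp_rot': array([-0.50886137,  1.51114199,  0.50984026]), 'wrist_force': array([ 0.35254554, -0.19774892,  0.42772036]), 'torque': array([0.01942518, 0.0265928 , 0.0431103 ]), 'width': 0.9976327192858546}
```

View pics/w1.png

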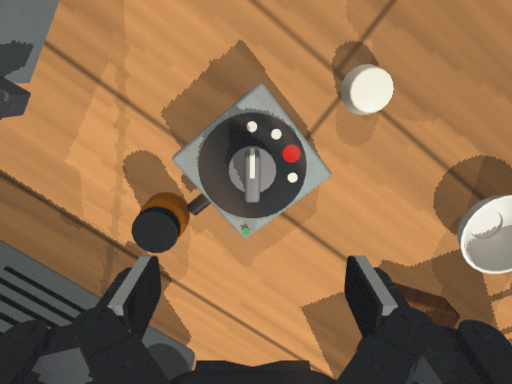

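Run:
```python
from h import *
import pickle
c=pickle.load(open('w1.pkl','rb'));im=cv2.imread('pics/w1.png');crop(im,165,75,335,245,4.5,'pics/w1c.png')
for nm,p in dict(disc=(252.5,165),d0=(252,126.5),d1=(276.5,134),red=(291.5,153.5),d3=(292.5,177.5)).items(): print(nm,atz('wrist',*p,.054,c).round(4))
for nm,p in dict(barA=(252.5,150),barB=(252.5,178)).items(): print(nm,atz('wrist',*p,.096,c).round(4))
```

```text
disc [0.5479 0.1435 0.054 ]
d0 [0.5175 0.1199 0.054 ]
d1 [0.5088 0.1434 0.054 ]
red [0.5149 0.1675 0.054 ]
d3 [0.5335 0.1842 0.054 ]
barA [0.5291 0.1292 0.096 ]
barB [0.5492 0.1444 0.096 ]
```

View pics/w1c.png

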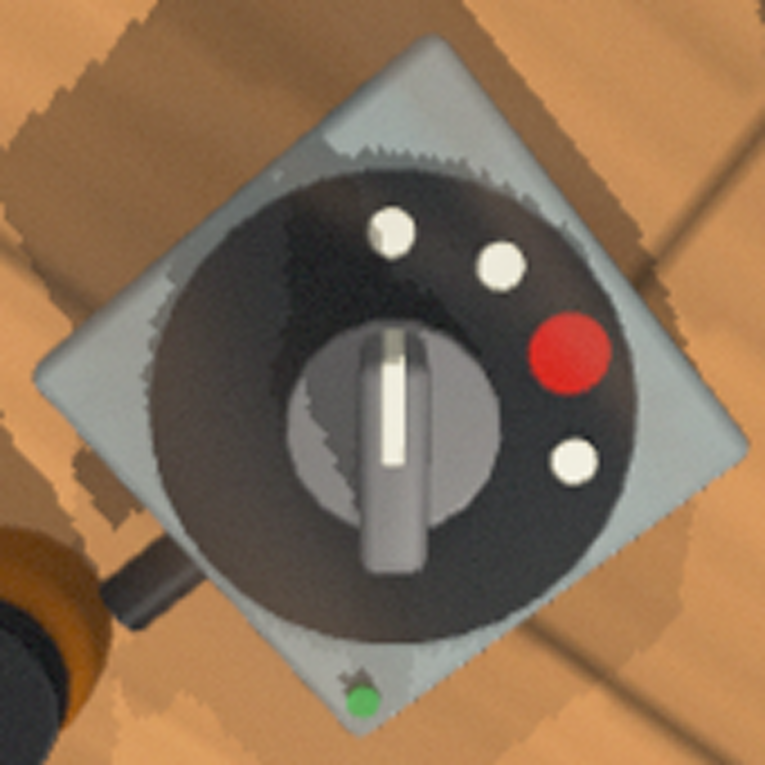

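Run:
```python
from h import *
import pickle
from scipy.optimize import least_squares
c=pickle.load(open('w1.pkl','rb'))
g=lambda x,y:(165+(x+.5)/4.5-.5,75+(y+.5)/4.5-.5)
D=np.array([atz('wrist',*g(*p),.056,c)[:2] for p in [(393,233),(500,266),(569,353),(574,462)]])
f=lambda v:np.ravel(D-[[v[0]+.042*np.cos(v[2]-.6*i),v[1]+.042*np.sin(v[2]-.6*i)] for i in range(4)])
r=least_squares(f,[.55,.144,-2.5]);print(r.x,abs(r.fun).max())
a=atz('wrist',*g(394,362),.096,c);b=atz('wrist',*g(394,573),.096,c);print(a,b,(a+b)/2,np.linalg.norm(a-b),np.arctan2(*(a-b)[1::-1]))
s=read_state();y=R.from_rotvec(s['tcp_rot']).as_matrix()[:,1];print(s['tool_pos'],np.arctan2(y[1],y[0]))
```

```text
[ 0.5506606   0.14493073 -2.48445982] 0.0003607056188183605
[0.53284669 0.13165691 0.096     ] [0.56746892 0.15793792 0.096     ] [0.55015781 0.14479742 0.096     ] 0.043467121703580754 -2.492306075016216
[0.55080583 0.14545413 0.23080736] 2.2213233206852676
```

```bash
python3 -m creep '[[0,[0,-0.5,-40],0.005],[0,[0,0,-40],0],[0,[0,0,-40],0],[0,[0,0,-30],0],[0,[0,0,-12],0],[0,[0,0,0],0],[120,[0,0,0],0],[255,[0,0,0],0]]' 40
python3 -m creep '[[255,[0,0,0],0],[255,[0,0,0],0],[255,[0,0,0],0],[255,[0,0,0],0],[255,[0,0,0],0],[255,[0,0,0],0],[255,[0,0,0],0],[255,[0,0,0],0]]' 40
python3 - <<'E'
from h import *
im,d=read_camera('wrist');cv2.imwrite('pics/w2.png',im);print(read_state())
E
```

```text
time: 2.15
tool_pos: [0.5534, 0.1455, 0.0718]
tcp_rot: [-0.514, 1.505, 0.513]
wrist_force: [0.8, 0.2, -0.1]
width: 0.746
time: 2.82
tool_pos: [0.5519, 0.1451, 0.0708]
tcp_rot: [-0.512, 1.508, 0.513]
wrist_force: [-3.4, 1.6, 5.9]
width: 0.155
{'time': 2.8667, 'q': array([ 2.12695054e-01,  2.19971585e-01,  1.97702114e+00,  1.42951229e-03,
        9.43173136e-01, -2.01365074e+00]), 'joint_vel': array([-6.79454222e-04, -5.44826877e-04,  1.54929214e-03, -8.77223790e-04,
       -1.50181278e-03, -1.80311829e-05]), 'joint_torque': array([-1.62690461e+00, -4.04296160e+01, -2.97751361e+01, -7.21920077e-01,
       -6.76053464e-01, -1.10879526e-02]), 'tool_pos': array([0.55197622, 0.14509128, 0.0707977 ]), 'tcp_rot': array([-0.51163663,  1.50778607,  0.51320827]), 'wrist_force': array([-3.40254153,  1.60837378,  5.90290317]), 'torque': array([ 0.27914214,  0.42213734, -0.03513067]), 'width': 0.15324541401582725}
```

View pics/w2.png

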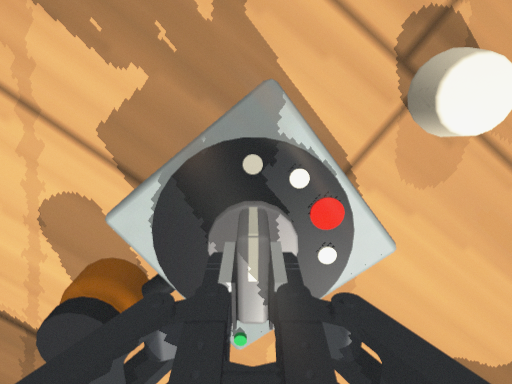

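```bash
python3 -m creep '[[255,[0,0,0],-0.1],[255,[0,0,0],-0.1],[255,[0,0,0],-0.1],[255,[0,0,0],-0.1],[255,[0,0,0],-0.1],[255,[0,0,0],-0.1],[255,[0,0,0],-0.1],[255,[0,0,0],-0.1]]' 40
python3 -m creep '[[255,[0,0,0],-0.1],[255,[0,0,0],-0.1],[255,[0,0,0],-0.1],[255,[0,0,0],-0.1],[255,[0,0,0],-0.02],[255,[0,0,0],0],[255,[0,0,0],0],[255,[0,0,0],0]]' 40
python3 - <<'E'
from h import *
im,d=read_camera('wrist');cv2.imwrite('pics/w3.png',im);s=read_state();y=R.from_rotvec(s['tcp_rot']).as_matrix()[:,1];print(s['tool_pos'],np.arctan2(y[1],y[0]),s['torque'],s['wrist_force'])
E
```

```text
time: 3.53
tool_pos: [0.5522, 0.1436, 0.0708]
tcp_rot: [0.116, 1.566, -0.118]
wrist_force: [-1.8, -2.7, 6.7]
width: 0.155
time: 4.2
tool_pos: [0.5519, 0.1429, 0.0707]
tcp_rot: [0.441, 1.524, -0.444]
wrist_force: [-2.3, -5.0, 7.1]
width: 0.154
[0.55193724 0.14289126 0.07075036] 1.00644080779801 [-0.97842527  0.44450754 -0.04259012] [-2.07705302 -5.63477219  8.12560547]
```

View pics/w3.png

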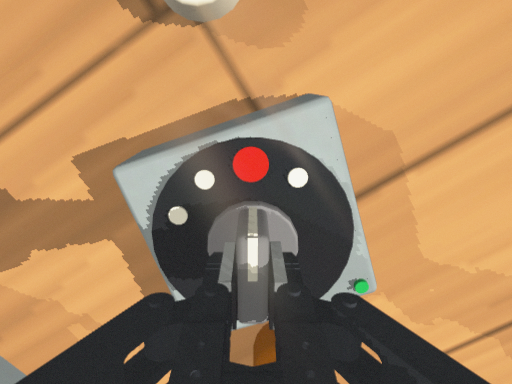

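```bash
python3 -m creep '[[0,[0,0,0],0],[0,[0,0,0],0],[0,[0,0,0],0],[0,[0,0,0],0],[0,[0,0,0],0],[0,[0,0,40],0],[0,[0,0,40],0],[0,[0,0,40],0]]'
python3 -m creep '[[0,[0,0,40],0],[0,[0,0,40],0],[0,[0,0,40],0],[0,[0,0,40],0],[0,[-9,-38,10],-0.1],[0,[-9,-38,0],-0.1],[0,[-9,-38,0],-0.1],[0,[-9,-38,0],-0.1]]'
python3 - <<'E'
from h import *
im,d=read_camera('top');crop(im,205,125,275,225,6,'pics/t4.png');s=read_state();print(s['tool_pos'],s['time'])
E
```

```text
time: 4.92
tool_pos: [0.5503, 0.1443, 0.1893]
tcp_rot: [0.441, 1.528, -0.444]
wrist_force: [0.2, -0.3, -0.5]
width: 0.998
time: 5.58
tool_pos: [0.5151, -0.0086, 0.3599]
tcp_rot: [0.755, 1.434, -0.754]
wrist_force: [0.3, 0.2, -0.3]
width: 1.002
[ 0.51344954 -0.01533307  0.35969464] 5.6333
```

View pics/t4.png

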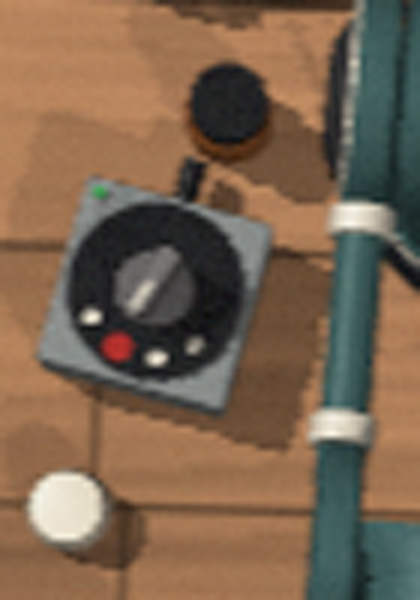

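```bash
python3 -m creep '[[0,[-9,-38,0],-0.1],[0,[-9,-38,0],-0.1],[0,[0,0,0],-0.1],[0,[0,0,0],-0.1],[0,[0,0,0],-0.09],[0,[0,0,0],0],[0,[0,0,0],0],[0,[0,0,0],0]]'
python3 - <<'E'
from h import *
import pickle
c=get_calibration('wrist');im,d=read_camera('wrist');cv2.imwrite('pics/w5.png',im);np.save('w5.npy',d);pickle.dump(c,open('w5.pkl','wb'))
s=read_state();y=R.from_rotvec(s['tcp_rot']).as_matrix()[:,1];print(s['tool_pos'],np.arctan2(y[1],y[0]))
E
```

```text
time: 6.3
tool_pos: [0.4975, -0.0833, 0.3591]
tcp_rot: [1.121, 1.263, -1.121]
wrist_force: [0.3, 0.7, 0.5]
width: 0.998
[ 0.49753303 -0.08330368  0.35915399] 0.11848278751835688
```

View pics/w5.png

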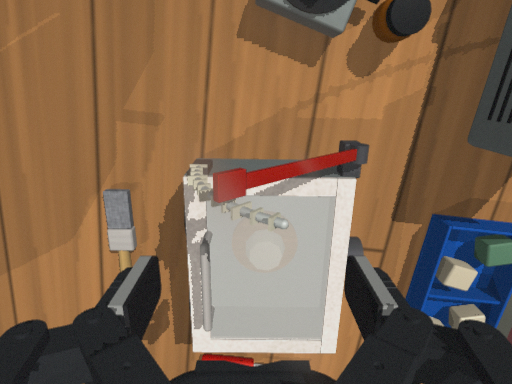

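Run:
```python
from h import *
import pickle
from scipy.optimize import least_squares
c=pickle.load(open('w5.pkl','rb'));im=cv2.imread('pics/w5.png').astype(int);d=np.load('w5.npy')
m=(im[...,2]>110)&(im[...,1]<60)&(im[...,0]<60);m[:140]=0;m[205:]=0
m=cv2.erode(m.astype(np.uint8),np.ones((3,3)))>0
v,u=np.nonzero(m);P=np.array([back('wrist',a,b,float(d[b,a]),c) for a,b in zip(u,v)])
print(len(P),P.min(0),P.max(0))
# hatch corners on top z=.108
for nm,p in dict(NL=(186,179),FL=(355,178),NR=(193,353),FR=(337,352)).items(): print(nm,atz('wrist',*p,.108,c).round(4))
# depth plane of frame samples
for p in [(190,200),(350,200),(197,340),(330,340),(207,270),(207,300),(262,217),(245,215)]: print(p,back('wrist',*p,float(d[p[1],p[0]]),c).round(4))
# red direction in plane
cen=P.mean(0);w=np.linalg.svd(P-cen,full_matrices=False)[2];print(cen,w)
e=-w[0] if w[0][0]>0 else w[0];print('slope angle',np.arctan2(e[2],np.hypot(e[0],e[1])))
np.save('red.npy',P);crop(im.astype(np.uint8),170,130,380,370,2.5,'pics/w5c.png')
```

```text
1422 [ 0.47678816 -0.09048552  0.11445503] [ 0.62100165 -0.00089857  0.50183393]
NL [ 0.4186 -0.1242  0.108 ]
FL [ 0.6305 -0.0975  0.108 ]
NR [ 0.4443 -0.4016  0.108 ]
FR [ 0.664  -0.3734  0.108 ]
(190, 200) [ 0.4252 -0.1519  0.1077]
(350, 200) [ 0.6308 -0.1275  0.1073]
(197, 340) [ 0.4487 -0.377   0.107 ]
(330, 340) [ 0.6497 -0.3539  0.1059]
(207, 270) [ 0.4584 -0.2258  0.1503]
(207, 300) [ 0.4617 -0.2702  0.1501]
(262, 217) [ 0.5078 -0.0992  0.265 ]
(245, 215) [ 0.4945 -0.1039  0.2534]
[ 0.53395235 -0.07445042  0.19670971] [[-0.70355501 -0.04387152  0.7092853 ]
 [ 0.61501548  0.46247105  0.63865209]
 [ 0.35604255 -0.88554832  0.29839216]]
slope angle 0.7884838149665322
```

View pics/w5c.png

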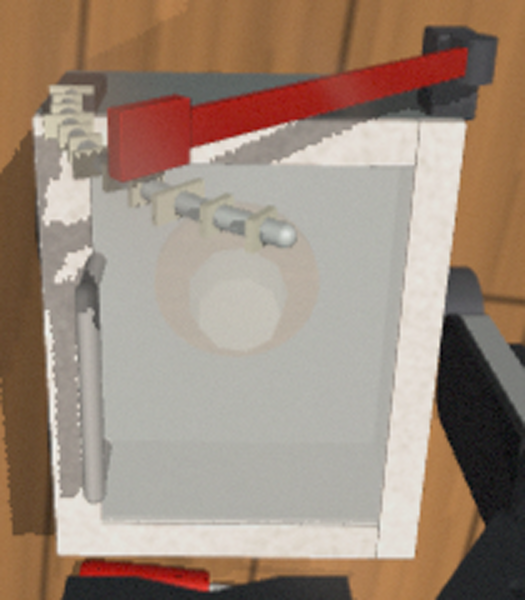

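Run:
```python
from h import *
P=np.load('red.npy');yaw=.11;H=np.array([.647,-.237,.104])
Q=R.from_euler('z',-yaw).apply(P-H)
k=(abs(Q[:,1]-.172)<.03)&(Q[:,2]<.2);Q=Q[k];print(len(Q),Q.min(0),Q.max(0))
# robust line in x-z
x,z=-Q[:,0],Q[:,2]
l=cv2.fitLine(np.c_[x,z].astype(np.float32),cv2.DIST_HUBER,0,1e-4,1e-4).ravel();a=np.arctan2(l[1],l[0]);print('angle',a,'offset',-np.sin(a)*l[2]+np.cos(a)*l[3])
t=np.cos(a)*x+np.sin(a)*z;n=-np.sin(a)*x+np.cos(a)*z
for lo in np.arange(0,.24,.02):
    s=(t>=lo)&(t<lo+.02)
    if s.sum():print(lo.round(2),s.sum(),np.percentile(n[s],[5,50,95]).round(4),np.percentile(Q[s,1],[2,98]).round(4))
print(np.percentile(t,[.5,99.5]))
```

```text
1418 [-0.15088053  0.16276532  0.01045503] [-0.00706222  0.18440089  0.14460791]
angle 0.7449218 offset 0.0034568757
0.0 29 [0.0029 0.0036 0.0042] [0.1677 0.1781]
0.02 85 [0.0029 0.0036 0.0043] [0.1675 0.1782]
0.04 98 [0.0029 0.0036 0.0044] [0.1674 0.1782]
0.06 106 [0.0029 0.0035 0.0042] [0.1673 0.1783]
0.08 110 [0.0026 0.0034 0.0041] [0.1674 0.1786]
0.1 87 [0.0029 0.0034 0.0042] [0.1673 0.1786]
0.12 165 [0.0027 0.0034 0.0041] [0.1671 0.1789]
0.14 182 [0.0025 0.0033 0.0041] [0.1675 0.179 ]
0.16 205 [0.0024 0.0032 0.0039] [0.1674 0.1789]
0.18 278 [0.0028 0.0038 0.0049] [0.1658 0.184 ]
0.2 73 [0.0035 0.0042 0.005 ] [0.172  0.1843]
[0.01403145 0.20616425]
```

```bash
python3 -m creep '[[0,[-8,-35,0],0],[0,[-8,-35,0],0],[0,[-8,-35,0],0],[0,[-8,-35,0],0],[0,[-7,-34,0],-0.01],[0,[0,0,0],0],[0,[0,0,0],0],[0,[0,0,0],0]]' 40
python3 - <<'E'
from h import *
import pickle
c=get_calibration('wrist');im,d=read_camera('wrist');cv2.imwrite('pics/w6.png',im);np.save('w6.npy',d);pickle.dump(c,open('w6.pkl','wb'))
s=read_state();y=R.from_rotvec(s['tcp_rot']).as_matrix()[:,1];print(s['tool_pos'],np.arctan2(y[1],y[0]))
# handle: points 0.13<z<.16 near expected
v,u=np.nonzero(d>0);k=d[v,u];K=c['K']
p=np.c_[(u-K[0,2])/K[0,0]*k,(v-K[1,2])/K[1,1]*k,k];P=R.from_rotvec(c['orientation']).apply(p)+c['eye']
b=(P[:,2]>.140)&(P[:,2]<.158)&(abs(P[:,0]-.46)<.03)&(abs(P[:,1]+.257)<.075);Q=P[b];print(len(Q),Q.mean(0),Q.min(0),Q.max(0))
l=cv2.fitLine(Q[:,:2].astype(np.float32),cv2.DIST_HUBER,0,1e-4,1e-4).ravel();print(l)
E
```

```text
time: 7.02
tool_pos: [0.4586, -0.2573, 0.3591]
tcp_rot: [1.131, 1.258, -1.13]
wrist_force: [-0.5, -0.1, -0.5]
width: 0.992
[ 0.45873722 -0.25679717  0.35921055] 0.10736171744899432
1169 [ 0.45798974 -0.25234856  0.14866289] [ 0.44615118 -0.32138224  0.14331101] [ 0.47010699 -0.19160103  0.15173652]
[ 0.10068157 -0.9949187   0.45798972 -0.25234857]
```

View pics/w6.png

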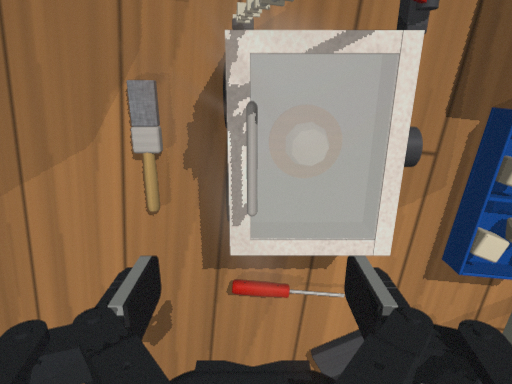

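```bash
python3 -m creep '[[0,[0,0,-40],0],[0,[0,0,-40],0],[0,[0,0,-40],0],[0,[0,0,-40],0],[0,[0,0,-40],0],[0,[0,0,-22],0],[0,[0,0,-12],0],[0,[0,0,0],0]]' 40
python3 -m creep '[[120,[0,0,0],0],[180,[0,0,0],0],[220,[0,0,0],0],[255,[0,0,0],0],[255,[0,0,0],0],[255,[0,0,0],0],[255,[0,0,0],0],[255,[0,0,0],0]]' 40
python3 - <<'E'
from h import *
im,d=read_camera('wrist');cv2.imwrite('pics/w7.png',im);s=read_state();print(s['tool_pos'],s['width']*85,s['wrist_force'])
E
```

```text
time: 7.73
tool_pos: [0.4568, -0.2551, 0.1222]
tcp_rot: [1.129, 1.265, -1.131]
wrist_force: [-0.4, 0.3, 0.5]
width: 1.001
time: 8.4
tool_pos: [0.4577, -0.2582, 0.1264]
tcp_rot: [1.129, 1.258, -1.132]
wrist_force: [-3.7, 0.1, 6.7]
width: 0.119
[ 0.45767443 -0.2582225   0.12643035] 10.536950109290984 [-5.22944251 -0.35332018  6.55019769]
```

View pics/w7.png

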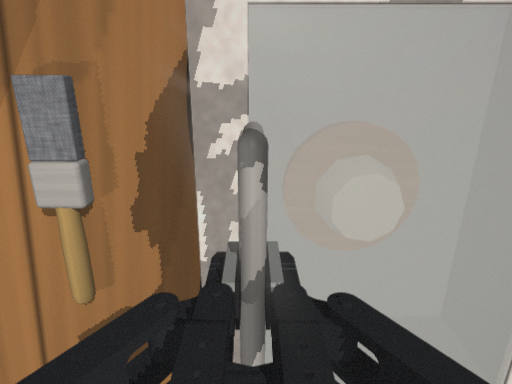

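```bash
python3 -c "
import numpy as np
p=.2075+np.linspace(0,.745,17);x=-194.2*np.cos(p);z=194.2*np.sin(p)
for a,b in zip(np.diff(x),np.diff(z)):print(round(a*.9945,1),round(a*.105,1),round(b,1))"
```

```text
2.1 0.2 8.8
2.5 0.3 8.7
2.9 0.3 8.6
3.3 0.3 8.4
3.6 0.4 8.3
4.0 0.4 8.1
4.4 0.5 7.9
4.8 0.5 7.7
5.1 0.5 7.4
5.4 0.6 7.2
5.8 0.6 6.9
6.1 0.6 6.7
6.4 0.7 6.4
6.7 0.7 6.1
6.9 0.7 5.7
7.2 0.8 5.4
```

```bash
python3 -m creep '[[255,[2.1,0.2,8.8],0],[255,[2.5,0.3,8.7],0],[255,[2.9,0.3,8.6],0],[255,[3.3,0.3,8.4],0],[255,[3.6,0.4,8.3],0],[255,[4.0,0.4,8.1],0],[255,[4.4,0.5,7.9],0],[255,[4.8,0.5,7.7],0]]' 40
python3 -m creep '[[255,[5.1,0.5,7.4],0],[255,[5.4,0.6,7.2],0],[255,[5.8,0.6,6.9],0],[255,[6.1,0.6,6.7],0],[255,[6.4,0.7,6.4],0],[255,[6.7,0.7,6.1],0],[255,[0,0,0],0],[255,[0,0,0],0]]' 40
python3 - <<'E'
from h import *
import pickle
for n in('wrist','top','scene'):
    c=get_calibration(n);im,d=read_camera(n);cv2.imwrite(f'pics/{n}8.png',im);np.save(f'{n}8.npy',d);pickle.dump(c,open(f'{n}8.pkl','wb'))
s=read_state();print(s['tool_pos'],s['width']*85,s['wrist_force'],s['time'])
crop(cv2.imread('pics/top8.png'),200,120,400,230,4,'pics/t8.png');crop(cv2.imread('pics/scene8.png'),100,170,310,330,3.8,'pics/s8.png')
E
```

```text
time: 9.12
tool_pos: [0.4832, -0.2555, 0.1919]
tcp_rot: [1.127, 1.262, -1.136]
wrist_force: [-8.4, -4.8, -0.7]
width: 0.127
time: 9.78
tool_pos: [0.5186, -0.2518, 0.2352]
tcp_rot: [1.127, 1.262, -1.136]
wrist_force: [-14.4, -1.7, 11.1]
width: 0.116
[ 0.51814456 -0.25178792  0.23483939] 10.27365693999868 [-14.45920456  -1.37701508  11.09850789] 9.9333
```

View pics/t8.png

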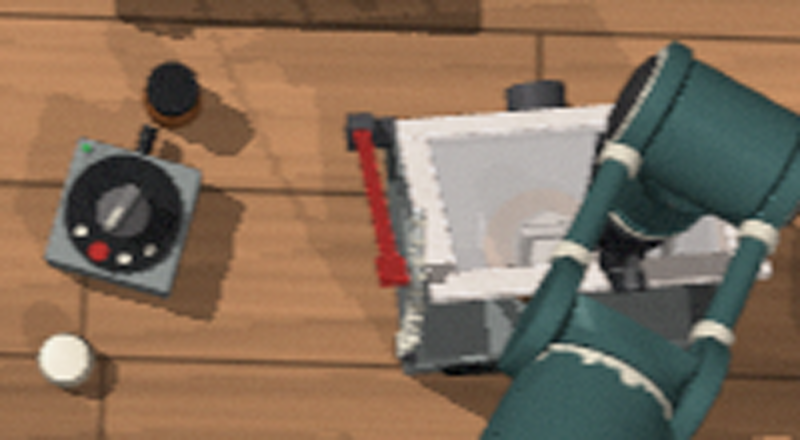

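View pics/s8.png

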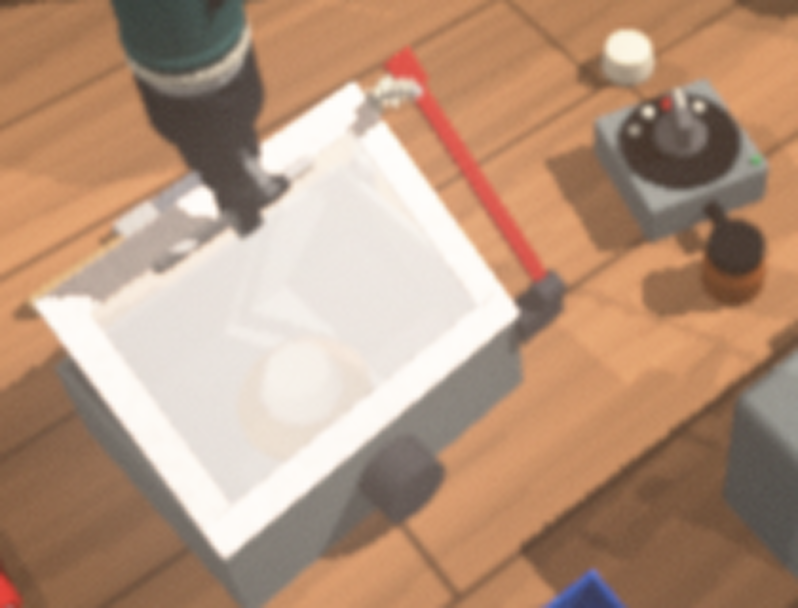

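View pics/wrist8.png

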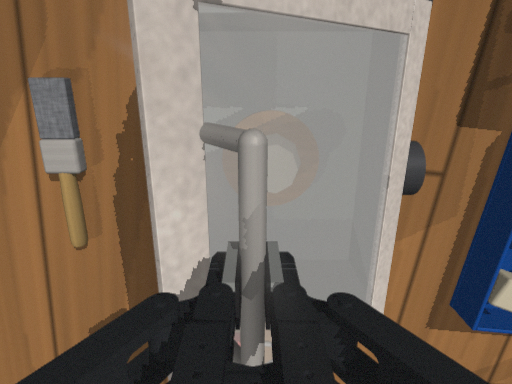

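```bash
cat > ang.py <<'E'
from h import *
import pickle,sys
def cloud(n,tag):
    c=pickle.load(open(f'{n}{tag}.pkl','rb'));d=np.load(f'{n}{tag}.npy');K=c['K'];im=cv2.imread(f'pics/{n}{tag}.png').astype(int)
    v,u=np.nonzero(d>0);k=d[v,u];p=np.c_[(u-K[0,2])/K[0,0]*k,(v-K[1,2])/K[1,1]*k,k]
    P=R.from_rotvec(c['orientation']).apply(p)+c['eye'];return R.from_euler('z',-.105).apply(P-[.647,-.237,.104]),im[v,u]
def hang(n,tag):
    Q,col=cloud(n,tag)
    r=np.hypot(Q[:,0],Q[:,2]);a=np.arctan2(Q[:,2],-Q[:,0])
    k=(r>.03)&(r<.225)&((abs(Q[:,1])<.138)&(abs(Q[:,1])>.07))&(col.min(1)>(130 if n!='scene' else 170))&(a>.3)&(a<1.2)
    x,z=-Q[k,0],Q[k,2]
    l=cv2.fitLine(np.c_[x,z].astype(np.float32),cv2.DIST_HUBER,0,1e-4,1e-4).ravel();a=np.arctan2(l[1],l[0])
    n_=-np.sin(a)*x+np.cos(a)*z
    for s in (1,):
        print(n,k.sum(),'angle',a,'offset',np.median(n_),'spread',np.percentile(n_,[10,90]),'r',np.hypot(x,z).min(),np.hypot(x,z).max())
def rang(n,tag):
    Q,c=cloud(n,tag);k=(c[:,2]>100)&(c[:,1]<70)&(c[:,0]<70)&(abs(Q[:,1]-.172)<.02)&(Q[:,2]<.2)&(Q[:,2]>0.02)&(Q[:,0]>-.2)
    x,z=-Q[k,0],Q[k,2]
    l=cv2.fitLine(np.c_[x,z].astype(np.float32),cv2.DIST_HUBER,0,1e-4,1e-4).ravel();a=np.arctan2(l[1],l[0]);print(n,'red',k.sum(),a,-np.sin(a)*l[2]+np.cos(a)*l[3])
for n in('wrist','top','scene'): hang(n,sys.argv[1])
for n in('top','scene'): rang(n,sys.argv[1])
E
python3 ang.py 8
```

```text
wrist 28803 angle 0.64793956 offset 0.0013809166233337902 spread [0.00021892 0.00299705] r 0.030001647439027754 0.22060257934688338
top 898 angle 0.6377187 offset 0.002890692701794817 spread [-0.0005682   0.00633839] r 0.03002889400417777 0.2248033264583014
scene 3202 angle 0.64013463 offset 0.0007284236620102649 spread [-0.00214995  0.0036421 ] r 0.030040492649980405 0.22175459909501802
top red 160 0.7367201 0.0050774217Traceback (most recent call last):
  File "ang.py", line 21, in <module>
    for n in('top','scene'): rang(n,sys.argv[1])
                             ~~~~^^^^^^^^^^^^^^^
  File "ang.py", line 19, in rang
    l=cv2.fitLine(np.c_[x,z].astype(np.float32),cv2.DIST_HUBER,0,1e-4,1e-4).ravel();a=np.arctan2(l[1],l[0]);print(n,'red',k.sum(),a,-np.sin(a)*l[2]+np.cos(a)*l[3])
      ~~~~~~~~~~~^^^^^^^^^^^^^^^^^^^^^^^^^^^^^^^^^^^^^^^^^^^^^^^^^^^^^^^^^^
cv2.error: OpenCV(4.12.0) /io/opencv/modules/imgproc/src/linefit.cpp:50: error: (-215:Assertion failed) count > 0 in function 'fitLine2D_wods'
```

```bash
python3 -m creep '[[255,[4.3,0.5,4.2],0],[255,[4.3,0.5,4.0],0],[255,[4.5,0.5,3.9],0],[255,[0,0,0],0],[255,[0,0,0],0],[255,[0,0,0],0],[255,[0,0,0],0],[255,[0,0,0],0]]' 40
python3 - <<'E'
from h import *
import pickle
for n in('wrist','top','scene'):
    c=get_calibration(n);im,d=read_camera(n);cv2.imwrite(f'pics/{n}9.png',im);np.save(f'{n}9.npy',d);pickle.dump(c,open(f'{n}9.pkl','wb'))
s=read_state();print(s['tool_pos'],s['width']*85,s['wrist_force'],s['time'],s['joint_vel'])
crop(cv2.imread('pics/top9.png'),200,120,400,230,4,'pics/t9.png');crop(cv2.imread('pics/scene9.png'),100,170,310,330,3.8,'pics/s9.png')
E
python3 ang.py 9 2>&1 | grep -v rror
```

```text
time: 10.6
tool_pos: [0.5323, -0.2503, 0.2469]
tcp_rot: [1.128, 1.26, -1.135]
wrist_force: [-10.9, -1.9, 8.2]
width: 0.124
[ 0.53230266 -0.25031643  0.24690903] 10.313754030589333 [-10.63029401  -0.82331014   9.35926881] 10.75 [ 0.00060737 -0.00079332 -0.00098647  0.00044983 -0.00169833  0.00208777]
wrist 27774 angle 0.73694795 offset 0.0016695263129893265 spread [0.0005867 0.0033679] r 0.030004388053034996 0.22070747463482532
top 865 angle 0.7318136 offset 0.0029469483754657536 spread [-0.00056153  0.00606697] r 0.031008260696442122 0.22353393868782198
scene 3236 angle 0.73425454 offset 0.0004054433396686024 spread [-0.00236547  0.00329879] r 0.030140471540923156 0.22169687399938995
top red 163 0.74046916 0.0036574379
Traceback (most recent call last):
  File "ang.py", line 21, in <module>
    for n in('top','scene'): rang(n,sys.argv[1])
                             ~~~~^^^^^^^^^^^^^^^
  File "ang.py", line 19, in rang
    l=cv2.fitLine(np.c_[x,z].astype(np.float32),cv2.DIST_HUBER,0,1e-4,1e-4).ravel();a=np.arctan2(l[1],l[0]);print(n,'red',k.sum(),a,-np.sin(a)*l[2]+np.cos(a)*l[3])
      ~~~~~~~~~~~^^^^^^^^^^^^^^^^^^^^^^^^^^^^^^^^^^^^^^^^^^^^^^^^^^^^^^^^^^
```

View pics/s9.png

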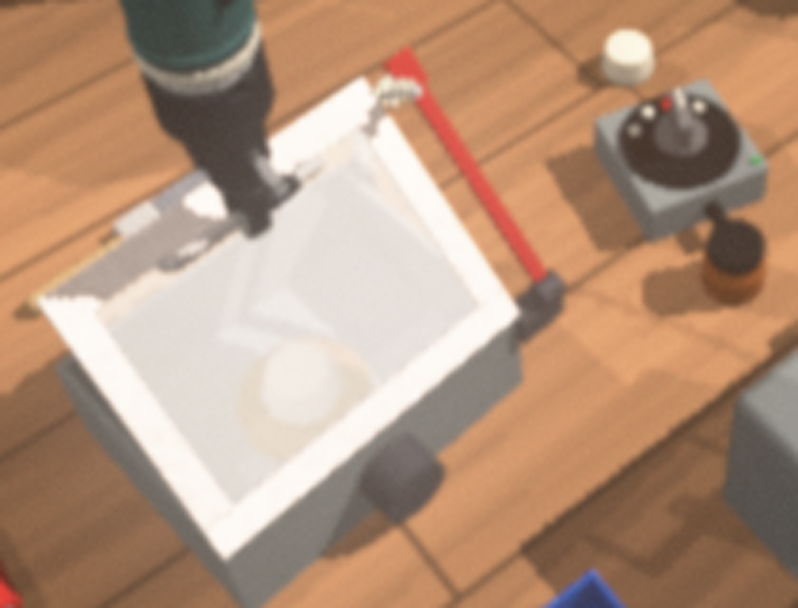

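View pics/t9.png

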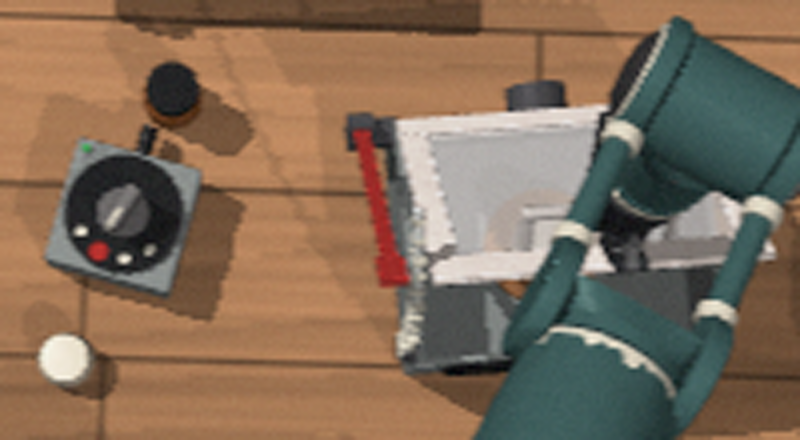

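```bash
python3 -c "
from workcell import *
print(read_state()['wrist_force'],read_state()['time']);print(finish_job())"
```

```text
[-10.63029401  -0.82331014   9.35926881] 10.75
the job is handed in; nothing more can be done
None
```

I turned the selector from its first click to the red one with the hatch still shut. I then gripped the bar handle, swung the hatch up to the setting arm, and handed in at 10.75 s while still holding it. No verdict was reported.

**Selector:** in the last pictures its pointer is still at the red dot.

**Hatch:** depth fits from the three cameras put it at 0.732 to 0.737 rad. The red arm measured 0.740 to 0.745 rad, so I estimate a gap of 2 to 4 mm at the near edge, against the 13 mm allowed.

**Grip:** it was closed on the bar at about 10 mm, with about 14 N at the wrist, and joint speeds were near zero.

**Setting arm and bystanders:** the arm's angle fit did not change beyond measuring noise. The bystanders looked undisturbed in the pictures, but I did not measure their positions again.

**Checks that failed or disagreed:**
- The fit of the red arm from the scene camera found no points, so the arm's angle rests on the wrist and top cameras only.
- The hatch surface fits passed 0.4 to 2.9 mm above the assumed hinge axis instead of 4 mm, so there is an unexplained error of 1 to 4 mm.

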